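Dip the bronze drift punch in the copper pot

ROBOT

A 6-joint arm with a two-finger parallel gripper is mounted at the origin on the work surface. World frame = base frame: x ahead of the robot, y to its left, z up, the work surface at z = 0. Lengths are in m, angles in degrees, forces in N, time in s.
With the tool pointing down it reaches from about 0.375 to 0.9 m from the base axis. Payload 3.1 kg.
Tool frame: the origin (TCP) lies at the very end of the fingers, on their centre line; the grasp point (between the pads) lies 19 mm behind it (bot.hold_point_z is the z of the grasp point in the tool frame, in m); z points along the fingers, y is the line along which they close (so a half turn about z gives the same grasp; the last joint's range is limited). The gripper opens to 87 mm and grips with 3 to 60 N. Pads are 19 mm wide; open, the fingers measure 117 mm over their backs; the gripper's body (75 mm by 190 mm) begins 51 mm behind the grasp point.
Start: joints at [-78.638, 30.224, 82.088, -0, 67.689, -10.227], TCP at [0.23, -0.581, 0.223] pointing down, gripper open.
Joint ranges: [-176.69, 176.69], [-43.24, 126.21], [12.49, 139.97], [-82, 262], [0, 151.66], [-163.58, 163.58]. Speed limits (degrees/s): [159.86, 159.86, 180, 180, 180, 180].

INTERFACE

Orientations are given as a 3x3 rotation matrix whose columns are the frame's x, y, z axes.
In Python, from rig import bot, capture, camera_model gives the robot as it stands.
- The arm moves only by the tool apply_moves, never from a script. Its argument "plan" is text: rows parted by semicolons, each of 6 numbers parted by spaces: the shift along the tool's x, y, z in units of 0.05 m (1.0 is 0.05 m), then the turn, a rotation vector about the tool's x, y, z in units of 360 degrees (1.0 is 360 degrees). In form: dx dy dz ax ay az; .... A call has 1 to 10 rows; each row shifts and turns the commanded pose from where the row before left it, along the tool's axes as they then stand; what a row does not reach is not made up. A row lasts 1/12 s, in which the tool goes at most 41.7 mm and 7.16 degrees, less where a joint would pass 70% of its speed; a pose out of reach is approached as far as the arm can. A call with a number of a shift or a turn outside -1 to 1 is refused whole. A call with a gripper value outside its range is refused whole. "gripper" is the gripper command: -1 is shut, 1 is fully open, values between are in proportion, set as the call begins (left out, the last holds). The fingers move at their own pace and stop on an object; the grip force is fixed at half the most. Time passes only in rows, so rows that do not move let the fingers close. It gives the time, the measured TCP pose, the force, the opening and the grip force at its end, in the units of the state.
- bot.read_state(): the state, without advancing time (a new reading comes with each control period).
- capture(name): name is "scene" or "top" or "wrist"; returns the picture (400x640x3 uint8, red, green, blue); there is no depth.
- camera_model(name): a dict with "vertical_fov" (degrees; the focal length in pixels is half the picture's height over the tangent of half this angle, whatever the lens; pixels are square), "cx", "cy" (the principal point, pixels), "position" and "rotation" of the camera in the world; the wrist camera has in their place "hand_eye" (4x4, takes a point from camera to tool coordinates, whose origin is the TCP and whose axes are the flange's). Camera axes: x right, y down, z forward; pixel columns grow to the right and rows downward; lengths in m; the calibration is good to about 2 mm. A picture is of the moment at which its call begins: read the wrist's pose just before it. camera_model takes no time and is no camera call.
- bot.hand_in(): hands the job in; it is judged then, once.
The state is a dict: "time_s": time; "joint_positions": joint angles; "qvel": joint speeds; "tau": joint torques, N m; "position": TCP position; "tcp_rot": TCP orientation; "force": force on the tool from outside, world axes, zero at the start; "moment": the same for the moment, N m; "opening": opening from 0.0 (shut) to 1.0 (fully open); "grasp_force": force on a finger pad.
Only numpy, scipy, OpenCV 4.12 (cv2) and the standard library are available. Lean on these libraries where they do the work, as an engineer would, in place of code of your own. Each camera call takes 0.05 s, during which the arm holds its last target. There are 200 camera calls.

TASK

Take the bronze drift punch with the red hand guard out of its stand, dip its tip into the copper pot so that it is well below the rim, then hang it back upright in the same stand, guard resting on the top plate, and let go. Leave the copper pot standing where it is.

Things in the scene. Friction and masses are not known exactly. Their poses are not given: they have to be found in the camera images.
- drift_grip (a point): Middle of the handle (bronze cylinder, 20 mm diameter, 75 mm long) of the loose bronze drift punch, 0.2 kg, hanging upright, tip down, in its stand. z runs up along the punch. Below the handle: round red guard, 60 mm diameter, 8 mm thick, its underside 48 mm below this point. The steel punch with a blue guard, same shape, top 158 mm above the bench, is not wanted and may be in the way.
- drift_tip (a point): Tip of the bronze drift punch, on its axis, 108 mm below drift_grip; z as for drift_grip. The shank under the guard is 60 mm long and 12 mm in diameter, tapering over its last 22 mm to a 6 mm tip.
- pot_mouth (a point): Centre of the copper pot's mouth, level with its rim; z up. A loose, empty, round pot (0.5 kg) standing on the bench: 60 mm high, 86 mm outer diameter at the rim, 76 mm wide inside, inner floor 55 mm below the rim. A steel and a blue ceramic pot of the same shape are not wanted.
- stand_hole (a point): Centre of the hole in the bronze punch's fixed stand, at the upper face of its wooden top plate (90 x 90 x 10 mm, on four posts), 75 mm above the bench; z up. Round through hole, 34 mm diameter: the shank has 11 mm to spare all round, the guard rests on the plate, and drift_grip is then 48 mm above this point. The other stand looks the same.
There are look-alikes about, which are no part of the job. What is shaped like the part that bears drift_grip but purple is not meant.

How it is judged (in metres and radians):
On the way:
1. the punch's tip is inside the copper pot, at least 10 mm below its rim, for 0.2 s (horizontal distance between drift_tip and pot_mouth below 0.037 m and z of drift_tip in the frame of pot_mouth between -0.062 and -0.01 m), for 0.2 s.
At the end, for the whole second after the job is handed in: The bronze punch hangs in its own stand with its tip through the hole (within 18 mm of the hole's axis), its guard resting on the top plate (height within 6 mm) and upright within 10 degrees; the copper pot's mouth is within 30 mm of where it was (horizontal distance between drift_tip and stand_hole below 0.018 m and z of drift_grip in the frame of stand_hole between 0.042 and 0.054 m and angle between drift_grip's own z axis and vertical below 0.17 rad and distance of pot_mouth from where it was at the start of the episode below 0.03 m); the robot touches nothing.
It fails at once if the copper pot is tipped by more than 20 degrees (angle between pot_mouth's own z axis and vertical above 0.35 rad).
It fails at once if the copper pot is shifted by more than 40 mm (distance of pot_mouth from where it was at the start of the episode above 0.04 m).
It also fails if it takes over 59 s, if anything falls off the work surface, if the arm or the gripper's body presses on something with over 40 N, if the wrist force passes 120 N, or if a joint passes its speed limit or range.

## Working session

There is one attempt and no reset: what is moved stays moved. The work goes in short steps, Python scripts to look and compute and a tool call to move; the robot and the scene stay as the last step left them, time stands still between calls to the robot, and variables do not carry over. Pictures are saved under pics/ and viewed, at most 10 in all, crops included, and the job is handed in when it is done.

Besides the shell and the picture viewer there is one more tool, called after ">>>" as name(argument=value, ...) on one line, values as JSON. apply_moves: Moves the arm, as the interface text tells. Its arguments: {"type":"object","properties":{"plan":{"type":"string"},"gripper":{"type":"number"}},"required":["plan"]}

```bash
mkdir -p pics
python3 - <<'E'
from rig import bot,capture,camera_model
import cv2,numpy as np
for n in("scene","top"):
    cv2.imwrite(f"pics/{n}1.png",capture(n)[:,:,::-1]);print(n,camera_model(n))
print(camera_model("wrist"));print(bot.read_state())
E
```

```text
scene {'vertical_fov': 53.743492641915886, 'cx': 317.77453176936893, 'cy': 197.17900444043354, 'position': array([ 1.01785707, -0.3200833 ,  0.48416098]), 'rotation': array([[ 0.53932535,  0.47320232, -0.69656854],
       [ 0.84202142, -0.29192017,  0.4536326 ],
       [ 0.01131759, -0.83118119, -0.55588644]])}
top {'vertical_fov': 45.61992263882156, 'cx': 320.7560476073698, 'cy': 192.22550572359756, 'position': array([0.44398106, 0.00905231, 0.9299291 ]), 'rotation': array([[ 0.00539282, -0.99529103,  0.09678161],
       [-0.99998468, -0.0052468 ,  0.00176314],
       [-0.00124704, -0.09678964, -0.99530408]])}
{'vertical_fov': 61.449253210679856, 'cx': 324.7418420938954, 'cy': 196.78137348257783, 'hand_eye': array([[ 8.25630525e-05, -9.58574955e-01, -2.84840392e-01,
         7.87087969e-02],
       [ 9.99999909e-01, -4.01539488e-05,  4.24987531e-04,
        -1.28085710e-03],
       [-4.18819870e-04, -2.84840401e-01,  9.58574864e-01,
        -1.62201542e-01],
       [ 0.00000000e+00,  0.00000000e+00,  0.00000000e+00,
         1.00000000e+00]])}
{'time_s': 0.1, 'joint_positions': array([-7.86390210e+01,  3.02749056e+01,  8.21498175e+01,  7.99393041e-04,
        6.76892675e+01, -1.02271674e+01]), 'qvel': array([ 0.07916577, -0.20124283, -0.06551246,  0.06324058, -0.00242605,
       -0.00930118]), 'tau': array([ 5.92407323e-04, -4.40983844e+01, -1.77150625e+01,  6.35856483e-02,
        5.33973018e-02, -3.65783069e-05]), 'position': array([ 0.22985673, -0.58048154,  0.22165162]), 'tcp_rot': array([[ 9.29854648e-01,  3.67926881e-01, -3.79258333e-04],
       [ 3.67926895e-01, -9.29852669e-01,  1.95306952e-03],
       [ 3.65932403e-04, -1.95561011e-03, -9.99998021e-01]]), 'force': array([ 1.07055709,  0.16494155, -0.76911758]), 'moment': array([ 0.01131844,  0.03600276, -0.02352989]), 'grasp_force': 0.0, 'opening': 0.9997575248799178}
```

View pics/scene1.png

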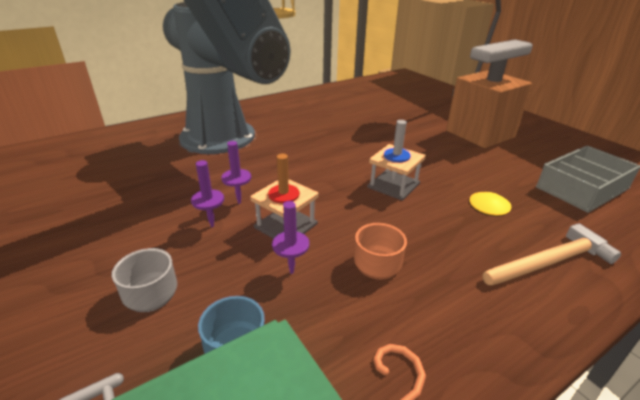

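View pics/top1.png

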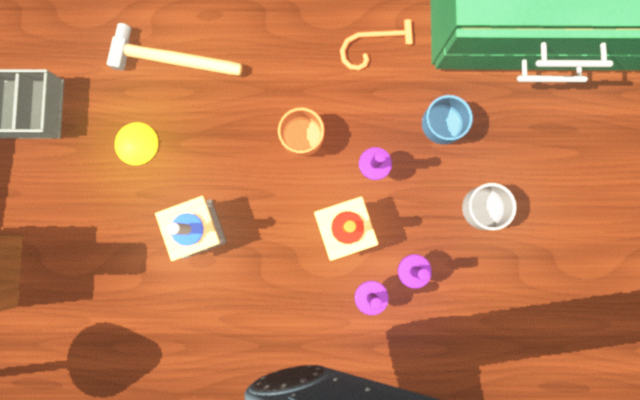

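The scene view shows the bronze punch with the red guard at scene (283,175) / top (348,227). The look-alikes are the steel punch with the blue guard at top (187,229) and three purple punches at top (375,163), (415,271) and (372,298). The one with the bronze handle and red guard fits the description. The copper pot is at top (301,131), and the steel and blue pots are not wanted. One enlarged crop will confirm this.

```bash
cat > h.py <<'E'
import numpy as np
from rig import bot,capture,camera_model
def ray(n,u,v,st=None):
    m=camera_model(n);f=200/np.tan(np.radians(m["vertical_fov"]/2))
    d=np.array([(u-m["cx"])/f,(v-m["cy"])/f,1])
    if n=="wrist":
        H=m["hand_eye"];R=st["tcp_rot"];return R@H[:3,3]+st["position"],R@H[:3,:3]@d
    return m["position"],m["rotation"]@d
def onz(n,u,v,z,st=None):
    p,d=ray(n,u,v,st);return (p+d*(z-p[2])/d[2]).round(4)
E
python3 - <<'E'
from h import *
import cv2
t=cv2.imread("pics/top1.png")[90:330,250:490];s=cv2.imread("pics/scene1.png")[130:310,180:420]
a=cv2.resize(t,(400,400),interpolation=3);b=cv2.resize(s,(400,300),interpolation=3)
o=np.zeros((400,800,3),np.uint8);o[:,:400]=a;o[:300,400:]=b
cv2.imwrite("pics/crop1.png",o)
print("guard",onz("top",348,227,.083),onz("scene",284,194,.083),"pot",onz("top",301,131,.06),onz("scene",381,241,.06))
for u,v in((375,163),(415,271),(372,298)):print("purple",onz("top",u,v,.083),onz("top",u,v,.04))
for u,v in((291,244),(207,199),(236,177)):print("purple",onz("scene",u,v,.083),onz("scene",u,v,.04))
for n,u,v in(("scene",290,205),("scene",203,164),("scene",233,143)):print("tops",onz(n,u,v,.16),onz(n,u,v,.12))
E
```

```text
guard [ 0.4645 -0.0382  0.083 ] [ 0.4735 -0.0401  0.083 ] pot [0.6429 0.048  0.06  ] [0.6519 0.0449 0.06  ]
purple [ 0.5797 -0.0868  0.083 ] [ 0.5866 -0.0917  0.04  ]
purple [ 0.3879 -0.1561  0.083 ] [ 0.385  -0.1645  0.04  ]
purple [ 0.3407 -0.0802  0.083 ] [ 0.3355 -0.0847  0.04  ]
purple [ 0.6034 -0.0985  0.083 ] [ 0.5589 -0.0748  0.04  ]
purple [ 0.4151 -0.1662  0.083 ] [ 0.3505 -0.1497  0.04  ]
purple [ 0.3703 -0.0913  0.083 ] [ 0.3009 -0.0668  0.04  ]
tops [ 0.6077 -0.1003  0.16  ] [ 0.5571 -0.0732  0.12  ]
tops [ 0.4261 -0.1655  0.16  ] [ 0.3531 -0.1464  0.12  ]
tops [ 0.3776 -0.0918  0.16  ] [ 0.2986 -0.0636  0.12  ]
```

View pics/crop1.png

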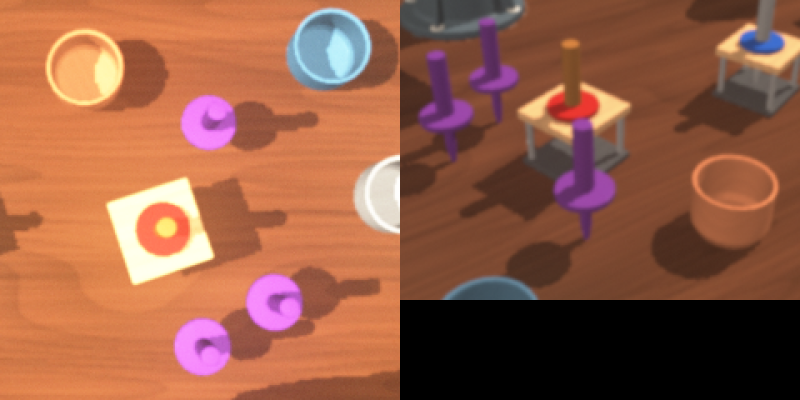

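The crop confirms it: bronze handle, red guard, hanging in its own stand at crop (165,228) and (570,75). The copper pot is at crop (86,67). Moving above the punch.

>>> apply_moves(plan="0.2 -0.2 -0.05 0 0 0;0.45 -0.45 -0.1 0 0 0;0.48 -0.48 -0.1 0 0 0;0.48 -0.48 -0.1 0 0 0;0.48 -0.48 -0.1 0 0 0;0.48 -0.48 -0.1 0 0 0;0.48 -0.48 -0.05 0 0 0;0.48 -0.48 0 0 0 0;0.48 -0.48 0 0 0 0;0.48 -0.48 0 0 0 0", gripper=1)

```text
time_s: 0.93
position: [0.3562, -0.2869, 0.2527]
tcp_rot: [[0.93, 0.368, -0.0], [0.368, -0.93, 0.001], [0.0, -0.001, -1.0]]
force: [0.9, -0.1, 0.1]
opening: 0.998
grasp_force: 0.0
```

>>> apply_moves(plan="0.48 -0.48 0 0 0 0;0.48 -0.48 0 0 0 0;0.48 -0.48 0 0 0 0;0.48 -0.48 0 0 0 0;0.48 -0.48 0 0 0 0;0.48 -0.48 0 0 0 0;0.48 -0.4 0 0 0 0;0.48 -0.2 0 0 0 0;0.2 -0.1 0 0 0 0;0 0 0 0 0 0")

```text
time_s: 1.77
position: [0.4788, -0.0469, 0.2526]
tcp_rot: [[0.928, 0.371, 0.001], [0.371, -0.928, 0.0], [0.001, -0.0, -1.0]]
force: [-0.6, -0.2, 0.2]
opening: 1.003
grasp_force: 0.0
```

Run:
```python
from h import *
import cv2
st=bot.read_state();im=capture("wrist");cv2.imwrite("pics/w1.png",im[:,:,::-1])
print(st["position"],st["tcp_rot"],st["joint_positions"],st["time_s"],st["force"])
np.save("w1.npy",np.c_[st["tcp_rot"],st["position"]])
```

```text
[ 0.47876242 -0.04692374  0.25262596] [[ 9.28464880e-01  3.71419638e-01  6.47419696e-04]
 [ 3.71419532e-01 -9.28465105e-01  2.80899193e-04]
 [ 7.05438073e-04 -2.03407147e-05 -9.99999751e-01]] [-1.89562762e+01  1.68219696e+01  1.00073797e+02  3.05872939e-02
  6.30743824e+01  4.92266837e+01] 1.7667 [-0.64767644 -0.20729301  0.1980389 ]
```

View pics/w1.png

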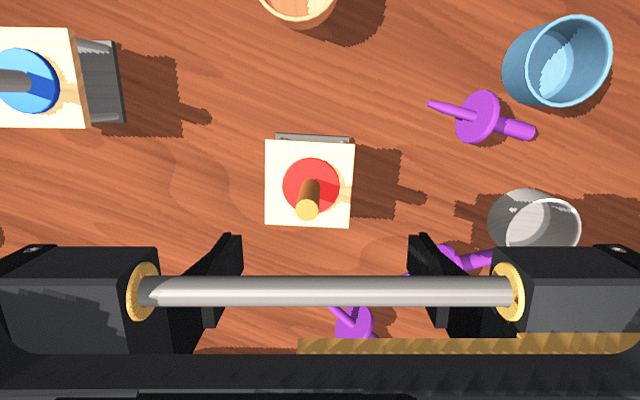

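The wrist view shows the handle's top at (308,210), the guard at (312,186), and the plate corners at about (266,139), (355,143), (349,228), (264,224).

Run:
```python
from h import *
w=np.load("w1.npy");st=dict(tcp_rot=w[:,:3],position=w[:,3])
a=onz("wrist",308,210,.1605,st);b=onz("wrist",312,186,.083,st)
c=np.mean([onz("wrist",u,v,.075,st) for u,v in((266,139),(355,143),(349,228),(264,224))],0)
print(a,b,c,w[:,:3].T@(np.r_[b[:2],.104]-w[:,3])/.05,"axis top",w[:,:3].T@(np.r_[a[:2],.104]-w[:,3])/.05)
print("pot",onz("top",301,131,.06))
```

```text
[ 0.4661 -0.0363  0.1605] [ 0.4658 -0.0369  0.083 ] [ 0.463325 -0.03365   0.075   ] [-0.1683398  -0.28236331  2.97240686] axis top [-0.15831198 -0.29127638  2.97241412]
pot [0.6429 0.048  0.06  ]
```

>>> apply_moves(plan="-0.16 -0.29 0 0 0 0;0 0 0.3 0 0 0;0 0 0.4 0 0 0;0 0 0.4 0 0 0;0 0 0.4 0 0 0;0 0 0.4 0 0 0;0 0 0.4 0 0 0;0 0 0.4 0 0 0;0 0 0.2 0 0 0;0 0 0.05 0 0 0")

```text
time_s: 2.65
position: [0.4628, -0.0393, 0.1034]
tcp_rot: [[0.931, 0.366, -0.005], [0.366, -0.931, 0.001], [-0.004, -0.003, -1.0]]
force: [-0.5, 0.5, 0.2]
opening: 1.0
grasp_force: 0.0
```

>>> apply_moves(plan="0 0 0 0 0 0;0 0 0 0 0 0;0 0 0 0 0 0;0 0 0 0 0 0;0 0 0 0 0 0;0 0 0 0 0 0;0 0 0 0 0 0;0 0 0 0 0 0", gripper=-1)

```text
time_s: 3.32
position: [0.4654, -0.0384, 0.1053]
tcp_rot: [[0.93, 0.368, 0.0], [0.368, -0.93, -0.0], [0.0, 0.0, -1.0]]
force: [0.2, 0.1, 0.0]
opening: 0.476
grasp_force: 0.0
```

>>> apply_moves(plan="0 0 0 0 0 0;0 0 0 0 0 0;0 0 0 0 0 0;0 0 0 0 0 0;0 0 0 0 0 0;0 0 0 0 0 0;0 0 0 0 0 0;0 0 0 0 0 0")

```text
time_s: 3.98
position: [0.465, -0.0382, 0.105]
tcp_rot: [[0.93, 0.368, -0.001], [0.368, -0.93, 0.0], [-0.0, -0.001, -1.0]]
force: [-0.8, 1.8, 0.6]
opening: 0.225
grasp_force: 30.0
```

>>> apply_moves(plan="0 0 -0.1 0 0 0;0 0 -0.2 0 0 0;0 0 -0.3 0 0 0;0 0 -0.3 0 0 0;0 0 -0.3 0 0 0;0 0 -0.3 0 0 0;0 0 -0.3 0 0 0;0 0 -0.1 0 0 0;0 0 0 0 0 0;0 0 0 0 0 0")

```text
time_s: 4.82
position: [0.4651, -0.0385, 0.1998]
tcp_rot: [[0.93, 0.368, -0.0], [0.368, -0.93, -0.0], [-0.0, 0.0, -1.0]]
force: [-0.1, -0.1, -3.0]
opening: 0.226
grasp_force: 30.0
```

Run:
```python
from h import *
import cv2
st=bot.read_state();im=capture("wrist");cv2.imwrite("pics/w2.png",im[:,:,::-1])
np.save("w2.npy",np.c_[st["tcp_rot"],st["position"]]);print(st["position"],st["force"],st["opening"])
```

```text
[ 0.46510007 -0.03853738  0.19984555] [-0.14344518 -0.13079473 -2.95049673] 0.22590493065682601
```

View pics/w2.png

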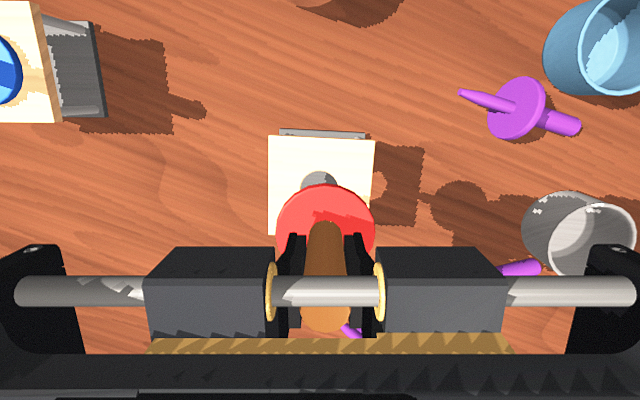

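The punch is held upright. The hole's upper edge is at (319,171) and the plate's top edge at y≈138, so the hole centre is at about (321,191). Moving halfway to the pot for a closer look at it.

>>> apply_moves(plan="0.1 0 0 0 0 0;0.2 0 0 0 0 0;0.3 -0.05 0 0 0 0;0.4 -0.05 0 0 0 0;0.4 -0.06 0 0 0 0;0.3 -0.05 0 0 0 0;0.2 -0.05 0 0 0 0;0.1 0 0 0 0 0;0 0 0 0 0 0;0 0 0 0 0 0")

```text
time_s: 5.7
position: [0.5529, 0.0105, 0.1995]
tcp_rot: [[0.93, 0.368, -0.002], [0.368, -0.93, -0.0], [-0.002, -0.001, -1.0]]
force: [-0.4, 0.1, -1.9]
opening: 0.223
grasp_force: 30.0
```

Run:
```python
from h import *
import cv2
w=np.load("w2.npy");print("hole",onz("wrist",321,191,.075,dict(tcp_rot=w[:,:3],position=w[:,3])))
st=bot.read_state();im=capture("wrist");cv2.imwrite("pics/w3.png",im[:,:,::-1])
np.save("w3.npy",np.c_[st["tcp_rot"],st["position"]]);print(st["position"],st["force"],st["opening"])
```

```text
hole [ 0.4623 -0.0349  0.075 ]
[0.5529154  0.01047614 0.19948636] [-0.38121096  0.09487029 -1.86823261] 0.22276067228310656
```

View pics/w3.png

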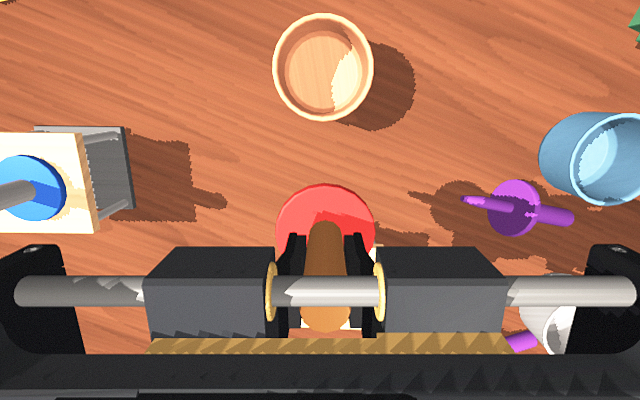

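The copper pot's rim centre is at (323,67), with the rim running from x=272 to 374 and y=13 to 121.

Run:
```python
from h import *
w=np.load("w3.npy");p=onz("wrist",323,67,.06,dict(tcp_rot=w[:,:3],position=w[:,3]))
print(p,w[:,:3].T@(p-w[:,3])/.05)
```

```text
[0.6471 0.0507 0.06  ] [ 2.05226798 -0.05225858  2.78630982]
```

>>> apply_moves(plan="0.1 0 0 0 0 0;0.2 0 0 0 0 0;0.3 -0.02 0 0 0 0;0.4 -0.03 0 0 0 0;0.4 0 0 0 0 0;0.3 0 0 0 0 0;0.25 0 0 0 0 0;0.1 0 0 0 0 0;0 0 0 0 0 0;0 0 0 0 0 0")

```text
time_s: 6.58
position: [0.6474, 0.0504, 0.1997]
tcp_rot: [[0.93, 0.368, -0.001], [0.368, -0.93, -0.0], [-0.001, -0.0, -1.0]]
force: [-0.4, -0.3, -1.8]
opening: 0.223
grasp_force: 30.0
```

>>> apply_moves(plan="0 0 0.1 0 0 0;0 0 0.2 0 0 0;0 0 0.3 0 0 0;0 0 0.3 0 0 0;0 0 0.3 0 0 0;0 0 0.2 0 0 0;0 0 0.1 0 0 0;0 0 0 0 0 0;0 0 0 0 0 0;0 0 0 0 0 0")

```text
time_s: 7.42
position: [0.6486, 0.0503, 0.1259]
tcp_rot: [[0.93, 0.368, 0.002], [0.368, -0.93, -0.0], [0.002, 0.001, -1.0]]
force: [1.4, -0.3, -2.3]
opening: 0.217
grasp_force: 30.0
```

Run:
```python
from h import *
import cv2
print(bot.read_state()["position"]);a=capture("scene");b=capture("top")
o=np.zeros((400,800,3),np.uint8);o[:,:400]=cv2.resize(a[140:300,300:460],(400,400));o[:,400:]=cv2.resize(b[50:210,220:380],(400,400))
cv2.imwrite("pics/dip.png",o[:,:,::-1])
```

```text
[0.6486313  0.05034207 0.12588564]
```

View pics/dip.png

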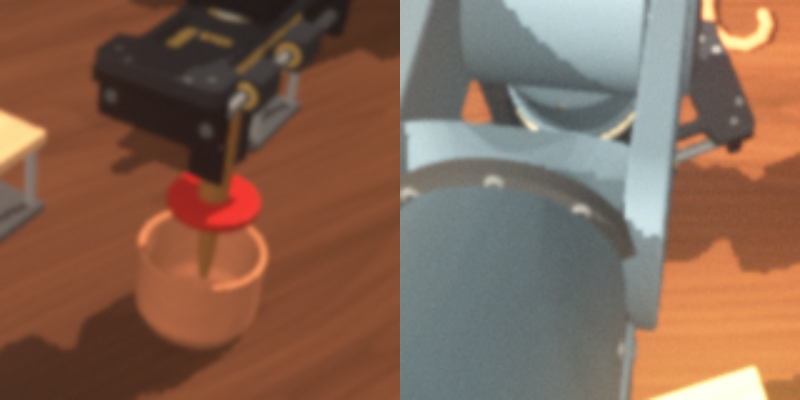

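The guard hovers over the pot and the shank is inside it, with the tip (crop (205,275)) about 24 mm below the rim. Holding briefly, then lifting and going back.

>>> apply_moves(plan="0 0 0 0 0 0;0 0 0 0 0 0;0 0 -0.1 0 0 0;0 0 -0.2 0 0 0;0 0 -0.3 0 0 0;0 0 -0.3 0 0 0;0 0 -0.3 0 0 0;0 0 -0.2 0 0 0;0 0 -0.1 0 0 0;0 0 0 0 0 0")

```text
time_s: 8.35
position: [0.6489, 0.0504, 0.202]
tcp_rot: [[0.93, 0.368, 0.004], [0.368, -0.93, -0.0], [0.003, 0.002, -1.0]]
force: [-0.3, 0.2, -2.6]
opening: 0.223
grasp_force: 30.0
```

>>> apply_moves(plan="-0.1 0 0 0 0 0;-0.2 0 0 0 0 0;-0.4 0.02 0 0 0 0;-0.5 0.05 0 0 0 0;-0.5 0.05 0 0 0 0;-0.5 0.05 0 0 0 0;-0.5 0.05 0 0 0 0;-0.5 0.05 0 0 0 0;-0.4 0 0 0 0 0;-0.3 0 0 0 0 0")

```text
time_s: 9.18
position: [0.4682, -0.034, 0.1991]
tcp_rot: [[0.93, 0.367, -0.004], [0.367, -0.93, 0.001], [-0.004, -0.002, -1.0]]
force: [0.2, 0.1, -2.8]
opening: 0.222
grasp_force: 30.0
```

>>> apply_moves(plan="-0.16 0 0 0 0 0;0 0 0 0 0 0;0 0 0 0 0 0;0 0 0 0 0 0")

```text
time_s: 9.52
position: [0.4653, -0.0368, 0.2001]
tcp_rot: [[0.93, 0.368, 0.001], [0.368, -0.93, -0.0], [0.001, 0.001, -1.0]]
force: [0.4, -0.4, -1.4]
opening: 0.223
grasp_force: 30.0
```

Run:
```python
from h import *
import cv2
st=bot.read_state();print(st["position"],st["force"]);a=capture("scene");b=capture("wrist")
o=np.zeros((400,800,3),np.uint8);o[:,:400]=cv2.resize(a[110:270,200:360],(400,400));o[:,400:]=cv2.resize(b[100:350,200:450],(400,400))
cv2.imwrite("pics/back.png",o[:,:,::-1])
```

```text
[ 0.46531222 -0.03683252  0.20009892] [ 0.38698821 -0.37762007 -1.35789982]
```

View pics/back.png

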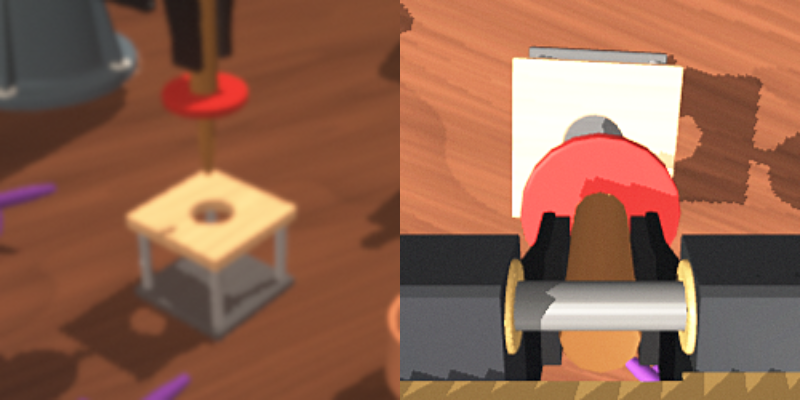

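The punch hangs over the hole (scene crop (211,212)), close to centred. The purple look-alikes have fallen over by themselves and are clear of the job. Lowering now.

>>> apply_moves(plan="0 -0.04 0.1 0 0 0;0 0 0.2 0 0 0;0 0 0.3 0 0 0;0 0 0.3 0 0 0;0 0 0.3 0 0 0;0 0 0.3 0 0 0;0 0 0.2 0 0 0;0 0 0.1 0 0 0;0 0 0.06 0 0 0;0 0 0 0 0 0")

```text
time_s: 10.45
position: [0.4634, -0.0347, 0.1065]
tcp_rot: [[0.93, 0.368, -0.001], [0.368, -0.93, 0.0], [-0.001, -0.001, -1.0]]
force: [-0.9, -0.8, -1.5]
opening: 0.226
grasp_force: 30.0
```

>>> apply_moves(plan="0 0 0.02 0 0 0;0 0 0.02 0 0 0;0 0 0 0 0 0;0 0 0 0 0 0")

```text
time_s: 10.78
position: [0.4637, -0.035, 0.1055]
tcp_rot: [[0.93, 0.368, 0.001], [0.368, -0.93, -0.0], [0.001, 0.001, -1.0]]
force: [-0.0, 0.3, -2.9]
opening: 0.217
grasp_force: 30.0
```

>>> apply_moves(plan="0 0 0 0 0 0;0 0 0 0 0 0;0 0 0 0 0 0;0 0 0 0 0 0;0 0 0 0 0 0;0 0 0 0 0 0;0 0 0 0 0 0;0 0 0 0 0 0;0 0 0 0 0 0;0 0 0 0 0 0", gripper=1)

```text
time_s: 11.62
position: [0.4634, -0.0349, 0.105]
tcp_rot: [[0.93, 0.368, -0.0], [0.368, -0.93, 0.0], [-0.0, -0.0, -1.0]]
force: [0.9, -0.4, -0.6]
opening: 0.896
grasp_force: 0.0
```

>>> apply_moves(plan="0 0 0 0 0 0;0 0 0 0 0 0;0 0 0 0 0 0;0 0 0 0 0 0;0 0 -0.1 0 0 0;0 0 -0.2 0 0 0;0 0 -0.4 0 0 0;0 0 -0.5 0 0 0;0 0 -0.5 0 0 0;0 0 -0.5 0 0 0")

```text
time_s: 12.45
position: [0.463, -0.0348, 0.2164]
tcp_rot: [[0.93, 0.368, -0.0], [0.368, -0.93, 0.0], [-0.0, -0.0, -1.0]]
force: [0.8, 0.2, -0.6]
opening: 0.998
grasp_force: 0.0
```

>>> apply_moves(plan="0 0 -0.4 0 0 0;0 0 -0.2 0 0 0;0 0 0 0 0 0;0 0 0 0 0 0;0 0 0 0 0 0;0 0 0 0 0 0")

```text
time_s: 12.95
position: [0.4625, -0.0346, 0.244]
tcp_rot: [[0.93, 0.368, -0.003], [0.368, -0.93, 0.001], [-0.002, -0.002, -1.0]]
force: [-0.9, 0.4, -0.4]
opening: 1.0
grasp_force: 0.0
```

Run:
```python
from h import *
import cv2
st=bot.read_state();print(st["position"],st["force"],st["opening"]);a=capture("scene");b=capture("wrist")
o=np.zeros((400,800,3),np.uint8);o[:,:400]=cv2.resize(a[110:300,230:420],(400,400));o[:250,400:]=cv2.resize(b,(400,250))
cv2.imwrite("pics/end.png",o[:,:,::-1])
```

```text
[ 0.46248917 -0.03464349  0.24397184] [-0.92319718  0.36145978 -0.38613113] 1.0004660907196719
```

View pics/end.png

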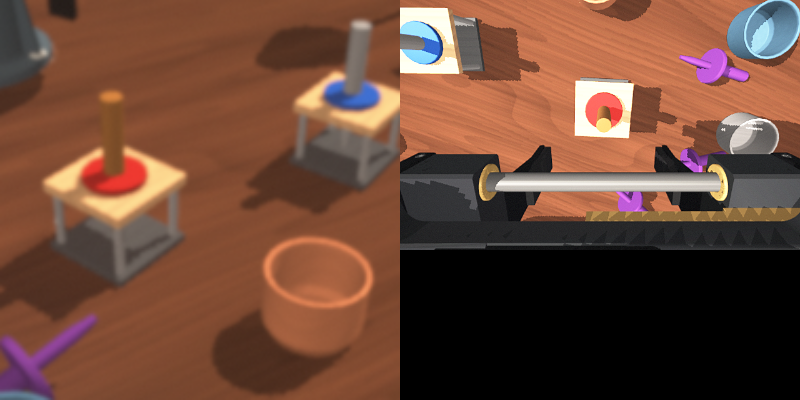

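The bronze punch hangs upright with its red guard flat on the plate (crop (113,175)). The pot is where it was and the gripper is clear of everything.

```bash
python3 -c "
from rig import bot
print(bot.hand_in())"
```

```text
the job is handed in; nothing more can be done
None
```

The job is handed in, with no verdict returned: the bronze punch was dipped about 24 mm below the copper pot's rim and hung back upright in its own stand, and the last picture shows the pot still standing where it was.

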